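Close the fine-pad canister with its double lid, then lift off the dust cover alone

ROBOT

A 6-joint arm with a two-finger parallel gripper is mounted at the origin on the work surface. World frame = base frame: x ahead of the robot, y to its left, z up, the work surface at z = 0. Lengths are in m, angles in rad, forces in N, time in s.
With the tool pointing down it reaches from about 0.35 to 0.775 m from the base axis. Payload 7.3 kg.
Tool frame: the origin (TCP) lies on the centre line of the jaws, within the pads' length; the fingertips stand ahead of it and the grasp point (between the pads) lies 11 mm behind it (robot.nose_length is the z of the fingertips in the tool frame, in m); z points along the fingers, y is the line along which they close (so a half turn about z gives the same grasp; the last joint's range is limited). The gripper opens to 92 mm and grips with 3 to 60 N. Pads are 19 mm wide; open, the fingers measure 130 mm over their backs; the gripper's body (75 mm by 190 mm) begins 47 mm behind the grasp point.
Start: joints at [0.985, 0.342, 1.524, -0, 1.275, -0.146], TCP at [0.224, 0.475, 0.235] pointing down, gripper open.
Joint ranges: [-2.53, 2.53], [-0.77, 2.02], [0.04, 2.7], [-1, 4.14], [0.28, 2.66], [-3.11, 3.11]. Speed limits (rad/s): [2.57, 2.57, 3.14, 3.14, 3.14, 3.14].

INTERFACE

Orientations are given as [roll, pitch, yaw] about the fixed x, y, z axes, in that order (R = Rz(yaw) Ry(pitch) Rx(roll)).
In Python, from cell import robot, cams gives the robot as it stands. The module is installed in compiled form; this text tells all that it offers.
- The arm moves only by the tool carry_out, never from a script. Its argument "deltas" is a list of rows, each a list of 7 numbers: the shift along the tool's x, y, z in cm, then the turn, a rotation vector about the tool's x, y, z in rad, then the opening, from 0 (shut) to 1 (fully open). A call has exactly 8 rows; each row shifts and turns the commanded pose from where the row before left it, along the tool's axes as they then stand; what a row does not reach is not made up. A row lasts 1/12 s, in which the tool goes at most 41.7 mm and 7.16 degrees, less where a joint would pass 70% of its speed; a pose out of reach is approached as far as the arm can. A call is refused whole if a number of a shift passes 4.17 or a number of a turn 0.125, either way. A call with a gripper value outside its range is refused whole. The fingers move at their own pace and stop on an object; "force" is the grip in N (left out, the last holds). Time passes only in rows, so rows that do not move let the fingers close, or fill a call up. It gives the time, the measured TCP pose, the force, the opening and the grip force at its end, in the units of the state.
- robot.observe(): the state, without advancing time (a new reading comes with each control period).
- cams.read_camera(name): name is "scene" or "top"; returns a dict with "image" (400x640x3 uint8, blue, green, red), "depth" (400x640 float32, m along the optical axis (not along the pixel's ray), 0 where there is no reading), "fx", "fy", "cx", "cy" (pixels), "world_to_cam" (4x4, takes a point from world to camera coordinates). Camera axes: x right, y up, looking along -z (the intrinsics and any distortion apply to the point x, -y, -z); pixel columns grow to the right and rows downward; lengths in m; the calibration is good to about 2 mm. A picture is of the moment at which its call begins.
- robot.hand_in(): hands the job in; it is judged then, once.
The state is a dict: "time": time; "qpos": joint angles; "qvel": joint speeds; "joint_efforts": joint torques, N m; "tool_pos": TCP position; "tool_rot": TCP orientation; "contact_force": force on the tool from outside, world axes, zero at the start; "torque": the same for the moment, N m; "opening": finger opening in m; "grip_force": force on a finger pad.
Only numpy, scipy, OpenCV 4.12 (cv2) and the standard library are available. Lean on these libraries where they do the work, as an engineer would, in place of code of your own. Each camera call takes 0.05 s, during which the arm holds its last target. There are 200 camera calls.

TASK

Fine sanding pads are standing open to the grinding dust: take the hanging double lid by the black knob of its inner lid, draw both lids together out of the slotted hanger, lower them onto the steel pad canister until both are fully seated, and let go of the knob. Then grip the aluminium dust cover (the outer lid) by its raised collar and lift it straight off on its own, leaving the blue inner lid seated and undisturbed on the canister, so that the cover can be wiped. Finish still holding the dust cover level in the gripper, well clear above the inner lid's knob; do not drop a lid, and do not push the canister or the other things on the counter about.

Things in the scene. Friction and masses are not known exactly. Their poses are not given: they have to be found in the camera images.
- hanger: fixed lid hanger: dark post and level yellow fork plate, 40 mm wide, 4 mm thick, upper face 170 mm above the counter. Origin: on the counter below the slot's closed end; z up. The 12 mm slot opens to the hanger's -x (roughly to the robot). Fork tips at x = -45 mm, with upturned lips 3 mm high on the upper face. Post at x = +95 to +120 mm, no higher than the plate; base 6 mm thick
- inner_lid: blue inner lid, about 0.2 kg: flange 108 mm across, 4 mm thick, black plug below it 89 mm across, 12 mm deep, upright steel stem 8 mm thick with a black knob. Origin: centre of the flange's underside, z up; knob's underside at z = 41 mm. At the start the knob hangs on the fork, stem in the slot, outer lid on the flange. Seated: flange on the canister's rim, origin at its mouth
- knob (a point): middle of the inner lid's black knob, a cylinder 22 mm across, 18 mm high, 50 mm above the inner lid's origin. While hanging, the knob can be raised up to 10 mm (past the lips) before the outer lid's collar meets the fork plate from below
- outer_lid: aluminium dust cover, about 0.13 kg: flat top 120 mm across, skirt inside 114 mm, raised round collar. Origin: centre of the skirt's lower edge, z up; top face at z = 17 mm, collar's top at 37 mm. Nested it lies loose on the inner lid's flange, its origin 10 mm below the inner lid's, knob and stem standing up through the collar. 69 mm of lift brings the whole skirt above the knob
- collar (a point): on the axis of the dust cover's collar, 7 mm below the collar's top, 13 mm above the cover's top face. The collar is an upright tube 40 mm across outside, 32 mm inside, 20 mm high. Nested, the knob's top stands 32 mm above the collar's top
- canister: open steel pad canister with a green band, loose, about 1.3 kg, 104 mm across, 90 mm high, bore 96 mm; a stack of pads fills it to 37 mm below the rim. Origin: centre of its underside, z up
- mouth (a point): centre of the canister's mouth, level with the rim, 90 mm above its underside
- thumb_insert: bystander: black rubber thumb insert, an upright tube 35 mm across, 55 mm high; origin at the centre of its underside
- depth_collar: bystander: brass depth stop collar, a ring 40 mm across, 16 mm high; origin at the centre of its underside
- ball_plug: bystander: teal resin ball plug, upright, 32 mm across, 50 mm high; origin at the centre of its underside
- grip_gauge: bystander: flat aluminium finger grip gauge with round ends, 133 x 36 x 8 mm, lying; origin at the centre of its underside
- coarse_pad: bystander: red-faced coarse sanding pad, 91 mm across, 18 mm thick; origin at the centre of its underside
- bevel_driver: bystander: screwdriver lying on the counter
- cleaner: bystander: blue bottle with a red cap, 64 mm across, 170 mm high, at the right of the counter; origin at the centre of its underside
Things that resemble listed ones, but are neither listed nor needed, are in the scene too. Several things have the shape of the outer_lid; the one meant has the colours described above. Leave any turquoise look-alike of the hanger alone.

How it is judged:
On the way, in this order (a step that is already met when the one before it is completed fails the run):
1. both lids, still nested, are drawn out of the hanger's slot in the gripper (x of inner_lid in the frame of hanger below -0.06 m and horizontal distance between inner_lid and hanger above 0.06 m and contact force between the fingers and inner_lid above 0.5 N and z of outer_lid in the frame of inner_lid below -0.006 m), for 0.1 s.
2. both lids sit fully seated on the canister and the knob has been let go (z of inner_lid in the frame of mouth between -0.003 and 0.003 m and horizontal distance between inner_lid and mouth below 0.006 m and angle between each of inner_lid, outer_lid's own z axis and vertical below 0.05 rad and z of outer_lid in the frame of inner_lid below -0.007 m and contact force between each of the arm, the fingers and inner_lid below 0.1 N), for 0.1 s.
At the end, for the whole second after the job is handed in: Inner lid seated on the upright canister (3 mm of the rim, 6 mm of centre, tilt under 0.05 rad), untouched; the dust cover still, held by the fingers alone, tilt under 0.2 rad, its skirt 10 mm or more above the level of the knob top (159 mm above the counter) (z of inner_lid in the frame of mouth between -0.003 and 0.003 m and horizontal distance between inner_lid and mouth below 0.006 m and angle between each of inner_lid, canister's own z axis and vertical below 0.05 rad and height (world z) of canister below 0.004 m and contact force between each of the fingers, the arm and inner_lid below 0.1 N and height (world z) of outer_lid above 0.159 m and angle between outer_lid's own z axis and vertical below 0.2 rad and contact force between the fingers and outer_lid above 1 N and linear speed of outer_lid below 0.03 m/s and contact force between outer_lid and inner_lid below 0.05 N and contact force between outer_lid and hanger below 0.05 N and contact force between outer_lid and canister below 0.05 N); the arm keeps its last pose, push and grip.
It fails at once if the inner lid is lifted, tilted or off the canister while the dust cover is parted from it (z of outer_lid in the frame of inner_lid above -0.002 m and (z of inner_lid in the frame of mouth above 0.004 m or z of inner_lid in the frame of mouth below -0.004 m or horizontal distance between inner_lid and mouth above 0.007 m or angle between inner_lid's own z axis and vertical above 0.06 rad)).
It fails at once if a lid is dropped ((contact force between the fingers and inner_lid below 0.05 N and linear speed of inner_lid above 0.2 m/s) or (contact force between the fingers and inner_lid below 0.05 N and contact force between the fingers and outer_lid below 0.05 N and linear speed of outer_lid above 0.2 m/s)).
It fails at once if the canister is pushed more than 20 mm or tipped (distance of canister from where it was at the start of the episode above 0.02 m or angle between canister's own z axis and vertical above 0.12 rad).
It fails at once if another thing on the counter is pushed more than 20 mm or knocked over (distance of any of thumb_insert, depth_collar, ball_plug, grip_gauge, coarse_pad, bevel_driver, cleaner from where it was at the start of the episode above 0.02 m or angle between any of thumb_insert, ball_plug, cleaner's own z axis and vertical above 0.5 rad).
It also fails if it takes over 58 s, if anything falls off the work surface, if the arm or the gripper's body presses on something with over 40 N, if the wrist force passes 120 N, or if a joint passes its speed limit or range.

## Working session

There is one attempt and no reset: what is moved stays moved. The work goes in short steps, Python scripts to look and compute and a tool call to move; the robot and the scene stay as the last step left them, time stands still between calls to the robot, and variables do not carry over. Pictures are saved under pics/ and viewed, at most 10 in all, crops included, and the job is handed in when it is done.

Besides the shell and the picture viewer there is one more tool, called after "Request:" as name(argument=value, ...) on one line, values as JSON. carry_out: Moves the arm, as the interface text tells. Its arguments: {"type":"object","properties":{"deltas":{"type":"array","items":{"type":"array","items":{"type":"number"}}},"force":{"type":"number"}},"required":["deltas"]}

```bash
mkdir -p pics; cat > h.py <<'E'
import numpy as np, cv2
from cell import robot, cams
def grab(n):
    d=cams.read_camera(n); np.savez('pics/'+n+'.npz',**d); return d
def load(n): return dict(np.load('pics/'+n+'.npz'))
def pts(d):
    z=d['depth']; v,u=np.indices(z.shape)
    X=np.stack([(u-d['cx'])/d['fx']*z,-(v-d['cy'])/d['fy']*z,-z,np.ones_like(z)],-1)
    return (X@np.linalg.inv(d['world_to_cam']).T)[...,:3]
def proj(d,p):
    c=d['world_to_cam']@np.append(p,1); return d['cx']+d['fx']*c[0]/-c[2], d['cy']+d['fy']*c[1]/c[2]
def ray(d,u,v,h):
    W=np.linalg.inv(d['world_to_cam']); r=W[:3,:3]@np.array([(u-d['cx'])/d['fx'],-(v-d['cy'])/d['fy'],-1]); o=W[:3,3]
    return o+r*(h-o[2])/r[2]
E
python3 - <<'E'
from h import *
for n in('scene','top'):
    d=grab(n); cv2.imwrite(f'pics/{n}0.png',d['image']); print(n,{k:v for k,v in d.items() if k not in('image','depth')})
print(robot.observe(),robot.nose_length)
E
```

```text
scene {'fx': 434.85688239798696, 'fy': 434.85688239798696, 'cx': 317.4194430506114, 'cy': 201.3019071819533, 'world_to_cam': array([[-0.85643253,  0.51586944, -0.02005104,  0.55262371],
       [-0.31760308, -0.49586107,  0.80823888, -0.02807908],
       [ 0.4070032 ,  0.69857034,  0.58851327, -1.46252372],
       [ 0.        ,  0.        ,  0.        ,  1.        ]])}
top {'fx': 443.4462682338437, 'fy': 443.4462682338437, 'cx': 315.9436760732143, 'cy': 202.7039898532398, 'world_to_cam': array([[-0.0027156 , -0.99998996,  0.0035643 , -0.16291002],
       [ 0.99556642, -0.00236843,  0.09403137, -0.5199247 ],
       [-0.09402199,  0.00380385,  0.99556285, -1.70443585],
       [ 0.        ,  0.        ,  0.        ,  1.        ]])}
{'time': 0.1, 'qpos': array([ 9.84989487e-01,  3.42681150e-01,  1.52491807e+00,  4.08584647e-07,
        1.27536646e+00, -1.46016979e-01]), 'qvel': array([-1.61416071e-04, -2.21759047e-03, -1.13839658e-03,  1.23643078e-03,
       -2.57515646e-03, -1.51012733e-05]), 'joint_efforts': array([ 1.68677190e-03, -4.32008529e+01, -2.44692868e+01,  7.18220067e-02,
        5.27566276e-02, -5.88615740e-05]), 'tool_pos': array([0.22331604, 0.47476071, 0.23410105]), 'tool_rot': array([-3.14023430e+00, -2.00159647e-04,  2.70180254e+00]), 'contact_force': array([ 0.05405655,  0.35758554, -0.80123771]), 'torque': array([-0.01068325,  0.01416735, -0.00754105]), 'grip_force': 0.0, 'opening': 0.09166940949768401} 0.008
```

View pics/scene0.png

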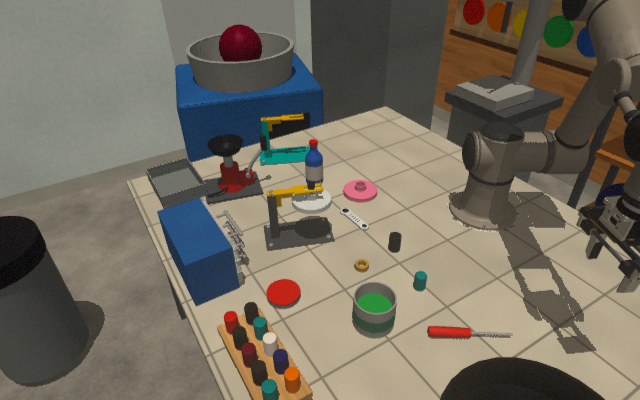

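View pics/top0.png

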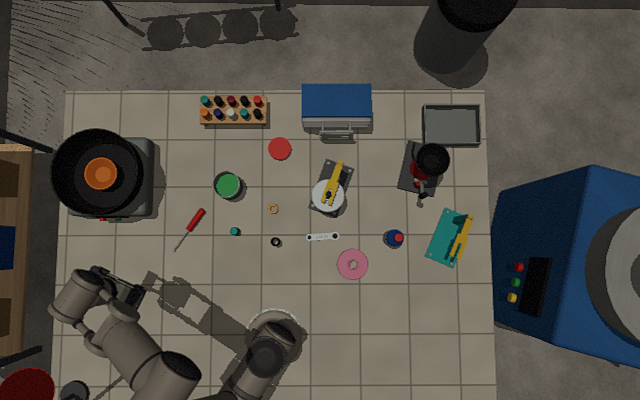

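Top view: hanger with yellow fork at (333,185) with the whitish cover at (327,195), canister at (229,185). Look-alikes are the pink lid at (352,264) and the turquoise hanger at (450,238). Next is a close crop of the chosen hanger.

```bash
python3 - <<'E'
from h import *
a=load('scene')['image'][165:255,250:350]; b=load('top')['image'][145:225,290:370]
f=lambda i,s:cv2.resize(i,None,fx=s,fy=s,interpolation=cv2.INTER_CUBIC)
A=f(a,4);B=f(b,4.5);B=cv2.resize(B,(360,360));cv2.imwrite('pics/c1.png',np.hstack([A,B]))
for n in('top','scene'):
    d=load(n);P=pts(d);im=d['image'];hsv=cv2.cvtColor(im,cv2.COLOR_BGR2HSV)
    y=cv2.inRange(hsv,(18,120,80),(35,255,255))>0
    m=y&(abs(P[...,2]-.17)<.012)
    lab,L,st,c=cv2.connectedComponentsWithStats(m.astype('uint8'))
    for i in range(1,lab):
        if st[i,4]>15:
            Q=P[L==i]; print(n,st[i],c[i].round(1),np.median(Q,0).round(4),Q.min(0).round(3),Q.max(0).round(3),cv2.minAreaRect(Q[:,:2].astype('float32')))
    # canister rim
    m=(abs(P[...,2]-.09)<.006)&(P[...,1]>0)&(P[...,1]<.2)&(P[...,0]>.4)&(P[...,0]<.75)
    Q=P[m];print(n,'rim',len(Q),Q.min(0),Q.max(0),cv2.minEnclosingCircle(Q[:,:2].astype('float32')))
    m=(abs(P[...,2]-.136)<.006)&(P[...,1]>-.4)&(P[...,1]<0)&(P[...,0]>.35)&(P[...,0]<.75)
    Q=P[m];print(n,'lid',len(Q),Q.min(0),Q.max(0),cv2.minEnclosingCircle(Q[:,:2].astype('float32')))
    m=(P[...,2]>.176)&(P[...,2]<.2)&(P[...,1]>-.4)&(P[...,1]<0)&(P[...,0]>.35)&(P[...,0]<.75)
    Q=P[m];print(n,'knob',len(Q),len(Q) and (Q.min(0),Q.max(0),Q.mean(0)))
E
```

```text
top [321 159  23  46 303] [332.6 181.6] [ 0.5799 -0.2251  0.1692] [ 0.5   -0.262  0.159] [ 0.664 -0.182  0.182] ((0.5836189985275269, -0.22400560975074768), (0.03676639497280121, 0.16571953892707825), 70.7057876586914)
top [449 214  25  46 348] [461.7 237.5] [ 0.3787 -0.6817  0.1695] [ 0.305 -0.723  0.16 ] [ 0.464 -0.634  0.181] ((0.38756686449050903, -0.6839351654052734), (0.041291553527116776, 0.16521164774894714), 67.22562408447266)
top rim 52 [0.53557628 0.12576177 0.08467714] [0.63883511 0.19874543 0.09464001] ((0.587419867515564, 0.177255317568779), 0.052427154034376144)
top lid 533 [ 0.47823113 -0.2631518   0.13009586] [ 0.59659464 -0.14579127  0.14190708] ((0.5375997424125671, -0.20410442352294922), 0.05988321453332901)
top knob 42 (array([ 0.50035035, -0.25747059,  0.17607459]), array([ 0.64790386, -0.18168227,  0.19464838]), array([ 0.54603666, -0.20905436,  0.18517723]))
scene [264 114  40   8 173] [284.7 117.7] [ 0.3799 -0.6812  0.1686] [ 0.311 -0.717  0.159] [ 0.458 -0.635  0.173] ((0.3840683698654175, -0.6812874674797058), (0.05037660896778107, 0.15065965056419373), 64.
[... 220 characters left out ...]
94896936416626)
scene [266 185  57  12 322] [293.7 190.7] [ 0.5855 -0.2257  0.1692] [ 0.513 -0.264  0.159] [ 0.667 -0.177  0.174] ((0.585862934589386, -0.22556531429290771), (0.04578705132007599, 0.16436751186847687), 67.4734115600586)
scene rim 181 [0.53670201 0.12474799 0.08402985] [0.64167398 0.19824209 0.09423835] ((0.5898883938789368, 0.17535999417304993), 0.053492285311222076)
scene lid 596 [ 0.48145219 -0.25871171  0.1301603 ] [ 0.66738339 -0.14323942  0.14185373] ((0.5738471150398254, -0.21851669251918793), 0.09606186300516129)
scene knob 45 (array([ 0.53162551, -0.21734881,  0.17610066]), array([ 0.55042386, -0.19243656,  0.1902951 ]), array([ 0.54168239, -0.20213151,  0.18481397]))
```

View pics/c1.png

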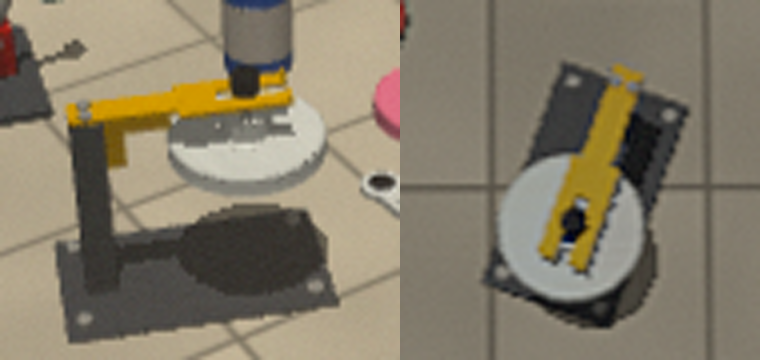

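Top lid centre is (0.538,-0.204), 120 mm across at z 0.136, which matches the outer lid. The fork is at z 0.169. Hanger yaw is about -20°. The canister is at about (0.588,0.176), radius 52 mm, which also matches. I'll go above the knob, with the jaws closing across the slot.

Request:
carry_out(deltas=[[-2.2,-2.2,0,0,0,-0.09,1],[-2.2,-2.2,0,0,0,0,1],[-2.2,-2.2,0,0,0,0,1],[-2.2,-2.2,0,0,0,0,1],[-2.2,-2.2,0,0,0,0,1],[-2.2,-2.2,0,0,0,0,1],[-2.2,-2.2,0,0,0,0,1],[-2.2,-2.2,0,0,0,0,1]], force=30)

```text
time: 0.77
tool_pos: [0.3261, 0.2469, 0.2346]
tool_rot: [-3.141, -0.0, 2.792]
contact_force: [0.7, 0.0, -1.5]
opening: 0.0918
grip_force: 0.0
```

Request:
carry_out(deltas=[[-2.2,-2.2,0,0,0,0,1],[-2.2,-2.2,0,0,0,0,1],[-2.2,-2.2,0,0,0,0,1],[-2.2,-2.2,0,0,0,0,1],[-2.2,-2.2,0,0,0,0,1],[-2.2,-2.2,0,0,0,0,1],[-2.2,-2.2,0,0,0,0,1],[-2.2,-2.2,0,0,0,0,1]])

```text
time: 1.43
tool_pos: [0.4311, 0.0212, 0.2345]
tool_rot: [3.142, -0.0, 2.792]
contact_force: [0.3, 0.8, -0.1]
opening: 0.0917
grip_force: 0.0
```

Request:
carry_out(deltas=[[-2.2,-2.2,0,0,0,0,1],[-2.2,-2.2,0,0,0,0,1],[-2.2,-2.2,0,0,0,0,1],[-2.2,-2.2,0,0,0,0,1],[-2.2,-2.2,0,0,0,0,1],[-2.2,-2.2,0,0,0,0,1],[-2.2,-2.2,0,0,0,0,1],[-2.0,-2.0,0,0,0,0,1]])

```text
time: 2.1
tool_pos: [0.5351, -0.2021, 0.2342]
tool_rot: [3.141, -0.001, 2.791]
contact_force: [0.4, 1.0, -0.0]
opening: 0.0919
grip_force: 0.0
```

```bash
python3 - <<'E'
from h import *
d=grab('scene');s=robot.observe();print(s['tool_pos'],s['tool_rot'])
a=d['image'][120:240,240:380];cv2.imwrite('pics/s2.png',cv2.resize(a,None,fx=5,fy=5,interpolation=cv2.INTER_CUBIC))
P=pts(d);im=d['image'].astype(int)
r=(slice(160,215),slice(280,345));p=P[r];m=(p[...,2]>.172)&(p[...,2]<.192)&(im[r].max(-1)<70)&(p[...,0]>.5)
Q=p[m];print(len(Q),Q.min(0),Q.max(0),Q.mean(0)); v,u=np.nonzero(m);u=u+280;v=v+160;print(u.min(),u.max(),v.min(),v.max(),u.mean(),v.mean())
print('knob mid at .179 by ray',ray(d,u.mean(),v.mean(),.179))
E
```

```text
[ 0.53666402 -0.2065382   0.23376384] [-3.13948369e+00  1.65984971e-03  2.78898886e+00]
49 [ 0.53021931 -0.21570448  0.17251353] [ 0.55161617 -0.19219248  0.18982463] [ 0.54194596 -0.20167346  0.18369942]
308 314 181 188 310.85714285714283 184.83673469387756
knob mid at .179 by ray [ 0.53852917 -0.20777388  0.179     ]
```

View pics/s2.png

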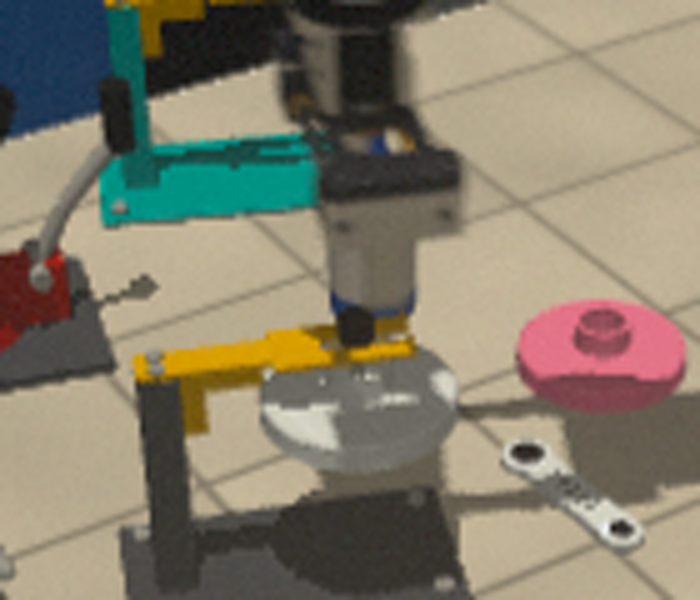

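The knob (crop 355,325) is between the fingers, within about 2 mm. Now down 54 mm and close.

Request:
carry_out(deltas=[[-0.1,0,1.0,0,0,0,1],[0,0,1.2,0,0,0,1],[0,0,1.2,0,0,0,1],[0,0,1.0,0,0,0,1],[0,0,0.6,0,0,0,1],[0,0,0.3,0,0,0,1],[0,0,0,0,0,0,1],[0,0,0,0,0,0,1]])

```text
time: 2.82
tool_pos: [0.5359, -0.2005, 0.182]
tool_rot: [3.142, 0.0, 2.792]
contact_force: [0.3, -0.7, 0.1]
opening: 0.0922
grip_force: 0.0
```

Request:
carry_out(deltas=[[0,0,0,0,0,0,0.6],[0,0,0,0,0,0,0.4],[0,0,0,0,0,0,0.3],[0,0,0,0,0,0,0.2],[0,0,0,0,0,0,0.1],[0,0,0,0,0,0,0],[0,0,0,0,0,0,0],[0,0,0,0,0,0,0]])

```text
time: 3.48
tool_pos: [0.5357, -0.2008, 0.1817]
tool_rot: [3.142, -0.0, 2.792]
contact_force: [-0.1, -0.7, -0.4]
opening: 0.0428
grip_force: 0.0
```

Request:
carry_out(deltas=[[-0.15,-0.2,0.05,0,0,0,0.45],[-0.15,-0.2,0.05,0,0,0,0.45],[0,0,0,0,0,0,0.3],[0,0,0,0,0,0,0.2],[0,0,0,0,0,0,0.1],[0,0,0,0,0,0,0],[0,0,0,0,0,0,0],[0,0,0,0,0,0,0]])

```text
time: 4.15
tool_pos: [0.5371, -0.2057, 0.1807]
tool_rot: [-3.141, 0.0, 2.792]
contact_force: [-0.3, -1.0, -0.4]
opening: 0.0209
grip_force: 30.0
```

Request:
carry_out(deltas=[[0,0,0,0,0,0,0],[0,0,0,0,0,0,0],[0,0,0,0,0,0,0],[0,0,0,0,0,0,0],[0,0,0,0,0,0,0],[0,0,0,0,0,0,0],[0,0,0,0,0,0,0],[0,0,0,0,0,0,0]])

```text
time: 4.82
tool_pos: [0.5372, -0.2056, 0.1807]
tool_rot: [-3.142, 0.0, 2.792]
contact_force: [-1.1, -2.2, -0.7]
opening: 0.0212
grip_force: 30.0
```

The knob is gripped at 21 mm opening. Lift 6 mm, then draw out.

Request:
carry_out(deltas=[[0,0,-0.2,0,0,0,0],[0,0,-0.2,0,0,0,0],[0,0,-0.2,0,0,0,0],[0,0,0,0,0,0,0],[0,0,0,0,0,0,0],[0,0,0,0,0,0,0],[0,0,0,0,0,0,0],[0,0,0,0,0,0,0]])

```text
time: 5.48
tool_pos: [0.5372, -0.2055, 0.1866]
tool_rot: [3.141, -0.0, 2.792]
contact_force: [-0.4, -0.0, -4.0]
opening: 0.0212
grip_force: 30.0
```

Request:
carry_out(deltas=[[0.4,0,0,0,0,0,0],[0.7,0,0,0,0,0,0],[0.8,0,0,0,0,0,0],[0.8,0,0,0,0,0,0],[0.8,0,0,0,0,0,0],[0.8,0,0,0,0,0,0],[0.8,0,0,0,0,0,0],[0.8,0,0,0,0,0,0]])

```text
time: 6.15
tool_pos: [0.4809, -0.185, 0.1869]
tool_rot: [3.142, 0.0, 2.792]
contact_force: [-0.0, -0.2, -3.4]
opening: 0.021
grip_force: 30.0
```

Request:
carry_out(deltas=[[0.8,0,0,0,0,0,0],[0.8,0,0,0,0,0,0],[0.8,0,0,0,0,0,0],[0.8,0,0,0,0,0,0],[0.8,0,0,0,0,0,0],[0.8,0,0,0,0,0,0],[0.6,0,0,0,0,0,0],[0.3,0,0,0,0,0,0]])

```text
time: 6.82
tool_pos: [0.4273, -0.1654, 0.1867]
tool_rot: [3.141, -0.0, 2.792]
contact_force: [0.5, 0.2, -4.2]
opening: 0.021
grip_force: 30.0
```

```bash
python3 - <<'E'
from h import *
s=robot.observe();print(s['tool_pos'],s['contact_force'],s['opening'])
d=grab('scene');cv2.imwrite('pics/s3.png',d['image'][120:340,220:460].repeat(2,0).repeat(2,1))
d0=load('top');P=pts(d0)
# canister rim: ellipse fits in both views
for n in('scene','top'):
    d=grab(n) if n=='top' else d
    P=pts(d);m=(abs(P[...,2]-.0885)<.008)&(P[...,1]>.08)&(P[...,1]<.28)&(P[...,0]>.5)&(P[...,0]<.68)
    v,u=np.nonzero(m);pl=np.array([ray(d,a,b,.09)[:2] for a,b in zip(u,v)]).astype('float32')
    print(n,len(pl),cv2.minEnclosingCircle(pl),pl.min(0),pl.max(0),(pl.min(0)+pl.max(0))/2,cv2.fitEllipse(pl))
    hsv=cv2.cvtColor(d['image'],cv2.COLOR_BGR2HSV);g=(cv2.inRange(hsv,(50,120,80),(75,255,255))>0)
    g[:150]=0;v,u=np.nonzero(g);u0,v0=u.mean(),v.mean();print('green pads',len(u),u0,v0,ray(d,u0,v0,.053))
E
```

```text
[ 0.427319   -0.16539961  0.18674092] [ 0.46802425  0.15791454 -4.16676045] 0.021011859457158052
scene 370 ((0.5913882255554199, 0.18062365055084229), 0.05532735958695412) [0.53764105 0.12659292] [0.6458723  0.23557952] [0.5917567  0.18108621] ((0.5916439294815063, 0.18030978739261627), (0.09945288300514221, 0.10040882974863052), 129.06283569335938)
green pads 496 374.1068548387097 302.8568548387097 [0.58003103 0.16642465 0.053     ]
top 100 ((0.5854019522666931, 0.17752023041248322), 0.05315239354968071) [0.5356586 0.1254759] [0.63819176 0.2273247 ] [0.58692515 0.1764003 ] ((0.5865885019302368, 0.17717084288597107), (0.09895909577608109, 0.10019660741090775), 99.15611267089844)
green pads 416 250.44951923076923 192.5528846153846 [0.55661527 0.08738969 0.053     ]
```

View pics/s3.png

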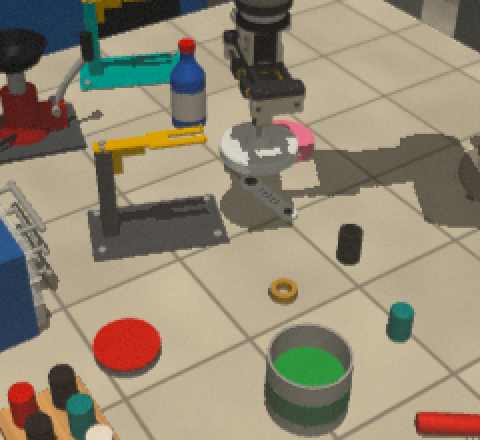

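The lids are out and nested, clear of the fork at (165,140). The canister is at (308,360), open with green pads. Carry them above it.

Request:
carry_out(deltas=[[0,0.5,0,0,0,0,0],[-0.1,1.0,0,0,0,0,0],[-0.1,1.6,0,0,0,0,0],[-0.2,2.0,0,0,0,0,0],[-0.2,2.2,0,0,0,0,0],[-0.2,2.2,0,0,0,0,0],[-0.2,2.2,0,0,0,0,0],[-0.2,2.2,0,0,0,0,0]])

```text
time: 7.58
tool_pos: [0.4879, -0.0374, 0.1866]
tool_rot: [3.141, -0.0, 2.792]
contact_force: [-0.2, 0.6, -3.3]
opening: 0.0208
grip_force: 30.0
```

Request:
carry_out(deltas=[[-0.2,2.2,0,0,0,0,0],[-0.2,2.2,0,0,0,0,0],[-0.2,2.2,0,0,0,0,0],[-0.2,2.2,0,0,0,0,0],[-0.2,2.2,0,0,0,0,0],[-0.2,2.2,0,0,0,0,0],[-0.2,2.2,0,0,0,0,0],[-0.2,2.2,0,0,0,0,0]])

```text
time: 8.25
tool_pos: [0.5629, 0.1228, 0.1864]
tool_rot: [3.141, -0.0, 2.792]
contact_force: [0.4, -1.0, -3.6]
opening: 0.0213
grip_force: 30.0
```

Request:
carry_out(deltas=[[-0.2,2.0,0,0,0,0,0],[-0.2,1.7,0,0,0,0,0],[-0.1,1.3,0,0,0,0,0],[-0.1,0.8,0,0,0,0,0],[-0.1,0.4,0,0,0,0,0],[0,0,0,0,0,0,0],[0,0,0,0,0,0,0],[0,0,0,0,0,0,0]])

```text
time: 8.92
tool_pos: [0.5901, 0.1758, 0.1867]
tool_rot: [-3.141, -0.0, 2.791]
contact_force: [-0.2, -0.3, -3.3]
opening: 0.0211
grip_force: 30.0
```

```bash
python3 - <<'E'
from h import *
s=robot.observe();print(s['tool_pos'],s['contact_force'],s['opening'])
d=grab('scene');cv2.imwrite('pics/s4.png',cv2.resize(d['image'][200:350,310:450],None,fx=4,fy=4,interpolation=cv2.INTER_CUBIC))
t=grab('top');P=pts(d)
r=P[200:350,310:450]
# lid top face in scene: fit on plane
m=(abs(r[...,2]-.1425)<.004)&(abs(r[...,0]-.588)<.09)&(abs(r[...,1]-.178)<.09)
v,u=np.nonzero(m);v+=200;u+=310
pl=np.array([ray(d,a,b,.1425)[:2] for a,b in zip(u,v)]).astype('float32')
print(len(pl),r[m][:,2].mean(),pl.min(0),pl.max(0),cv2.minEnclosingCircle(pl),cv2.minAreaRect(pl))
E
```

```text
[0.59008291 0.1757745  0.18666817] [-0.24443472 -0.31064016 -3.34647148] 0.02111985992279019
1127 0.14174431164572285 [0.5379125  0.11803274] [0.65394026 0.23777923] ((0.5954191088676453, 0.17803800106048584), 0.06034325808286667) ((0.6014416217803955, 0.18117225170135498), (0.10623453557491302, 0.11919890344142914), 25.271337509155273)
```

View pics/s4.png

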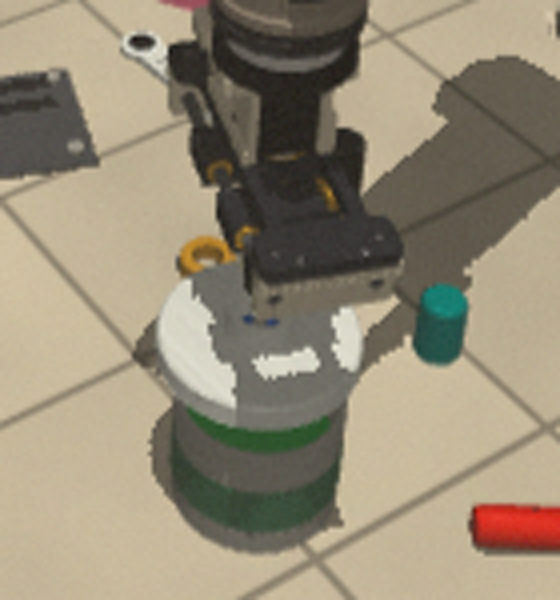

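The lid sits over the canister. Comparing both in the same view, the canister is about 3.5 mm further along tool +x. Correct and lower.

Request:
carry_out(deltas=[[0.2,0,0.3,0,0,0,0],[0.15,0,0.6,0,0,0,0],[0,0,0.7,0,0,0,0],[0,0,0.7,0,0,0,0],[0,0,0.5,0,0,0,0],[0,0,0.2,0,0,0,0],[0,0,0,0,0,0,0],[0,0,0,0,0,0,0]])

```text
time: 9.68
tool_pos: [0.5871, 0.1776, 0.1566]
tool_rot: [3.142, -0.0, 2.792]
contact_force: [0.3, 0.3, -3.5]
opening: 0.0209
grip_force: 30.0
```

Request:
carry_out(deltas=[[0,0,0.1,0,0,0,0],[0,0,0.15,0,0,0,0],[0,0,0.15,0,0,0,0],[0,0,0.15,0,0,0,0],[0,0,0.15,0,0,0,0],[0,0,0.1,0,0,0,0],[0,0,0,0,0,0,0],[0,0,0,0,0,0,0]])

```text
time: 10.35
tool_pos: [0.587, 0.1776, 0.1487]
tool_rot: [3.142, -0.0, 2.792]
contact_force: [1.7, -0.2, -3.3]
opening: 0.0212
grip_force: 30.0
```

Request:
carry_out(deltas=[[0,0,0.1,0,0,0,0],[0,0,0.1,0,0,0,0],[0,0,0.1,0,0,0,0],[0,0,0.1,0,0,0,0],[0,0,0.1,0,0,0,0],[0,0,0,0,0,0,0],[0,0,0,0,0,0,0],[0,0,0,0,0,0,0]])

```text
time: 11.02
tool_pos: [0.5871, 0.1776, 0.1438]
tool_rot: [3.142, 0.0, 2.792]
contact_force: [-0.2, 0.2, -3.9]
opening: 0.021
grip_force: 30.0
```

Request:
carry_out(deltas=[[0,0,0.05,0,0,0,0],[0,0,0.05,0,0,0,0],[0,0,0.05,0,0,0,0],[0,0,0.04,0,0,0,0],[0,0,0,0,0,0,0],[0,0,0,0,0,0,0],[0,0,0,0,0,0,0],[0,0,0,0,0,0,0]])

```text
time: 11.68
tool_pos: [0.587, 0.1776, 0.1418]
tool_rot: [3.141, 0.0, 2.792]
contact_force: [1.0, -0.2, -2.8]
opening: 0.0212
grip_force: 30.0
```

Request:
carry_out(deltas=[[0,0,0.03,0,0,0,0],[0,0,0.03,0,0,0,0],[0,0,0.03,0,0,0,0],[0,0,0.03,0,0,0,0],[0,0,0,0,0,0,0],[0,0,0,0,0,0,0],[0,0,0,0,0,0,0],[0,0,0,0,0,0,0]])

```text
time: 12.35
tool_pos: [0.5871, 0.1775, 0.1417]
tool_rot: [3.141, 0.001, 2.792]
contact_force: [-3.6, -1.1, 4.9]
opening: 0.0211
grip_force: 30.0
```

Seated on contact (+5 N). Let go.

Request:
carry_out(deltas=[[0,0,0,0,0,0,0.3],[0,0,0,0,0,0,0.5],[0,0,0,0,0,0,0.7],[0,0,0,0,0,0,0.8],[0,0,0,0,0,0,0.8],[0,0,0,0,0,0,0.8],[0,0,0,0,0,0,0.8],[0,0,0,0,0,0,0.8]])

```text
time: 13.02
tool_pos: [0.587, 0.1776, 0.1406]
tool_rot: [3.141, 0.0, 2.792]
contact_force: [-0.0, -0.3, -0.7]
opening: 0.0694
grip_force: 0.0
```

```bash
python3 - <<'E'
from h import *
s=robot.observe();print(s['tool_pos'],s['contact_force'],s['opening'])
d=grab('scene');cv2.imwrite('pics/s5.png',cv2.resize(d['image'][200:350,310:450],None,fx=4,fy=4,interpolation=cv2.INTER_CUBIC))
P=pts(d);r=P[200:350,310:450]
m=(abs(r[...,2]-.097)<.005)&(abs(r[...,0]-.588)<.09)&(abs(r[...,1]-.178)<.09)
Q=r[m];c=Q.mean(0);w=np.linalg.lstsq(np.c_[Q[:,:2]-c[:2],np.ones(len(Q))],Q[:,2],rcond=None)[0]
v,u=np.nonzero(m);pl=np.array([ray(d,a+310,b+200,.097)[:2] for a,b in zip(u,v)]).astype('float32')
print(len(Q),c,'tilt',w,cv2.minEnclosingCircle(pl))
E
```

```text
[0.58704968 0.17759974 0.14059028] [-0.01527895 -0.33118409 -0.72287857] 0.06935804262920024
1066 [0.60370523 0.18797017 0.09676197] tilt [-0.00538731 -0.00441135  0.09676197] ((0.5931364893913269, 0.18112678825855255), 0.06176689267158508)
```

View pics/s5.png

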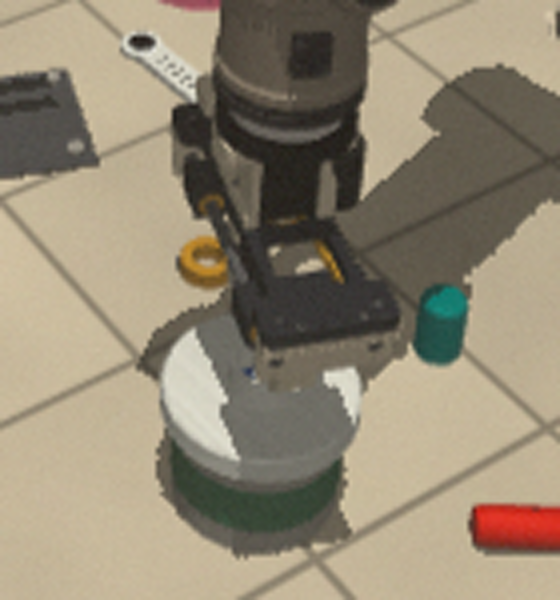

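Cover is level at z 0.097 and its centre is within about 1 mm of the TCP. Go down 34 mm around the collar and close gently.

Request:
carry_out(deltas=[[0,0,0.4,0,0,0,0.8],[0,0,0.6,0,0,0,0.8],[0,0,0.7,0,0,0,0.8],[0,0,0.7,0,0,0,0.8],[0,0,0.5,0,0,0,0.8],[0,0,0.3,0,0,0,0.8],[0,0,0.1,0,0,0,0.8],[0,0,0,0,0,0,0.8]], force=20)

```text
time: 13.73
tool_pos: [0.5869, 0.1776, 0.1072]
tool_rot: [-3.141, -0.001, 2.792]
contact_force: [-0.5, -0.9, 0.3]
opening: 0.0734
grip_force: 0.0
```

Request:
carry_out(deltas=[[0,0,0,0,0,0,0.6],[0,0,0,0,0,0,0.5],[0,0,0,0,0,0,0.45],[0,0,0,0,0,0,0.4],[0,0,0,0,0,0,0.35],[0,0,0,0,0,0,0.3],[0,0,0,0,0,0,0.2],[0,0,0,0,0,0,0.1]])

```text
time: 14.4
tool_pos: [0.5871, 0.1776, 0.1078]
tool_rot: [3.141, 0.0, 2.792]
contact_force: [-0.8, -0.2, 0.8]
opening: 0.0394
grip_force: 20.0
```

Request:
carry_out(deltas=[[0,0,0,0,0,0,0],[0,0,0,0,0,0,0],[0,0,0,0,0,0,0],[0,0,0,0,0,0,0],[0,0,0,0,0,0,0],[0,0,0,0,0,0,0],[0,0,0,0,0,0,0],[0,0,0,0,0,0,0]])

```text
time: 15.07
tool_pos: [0.5871, 0.1776, 0.1078]
tool_rot: [3.141, 0.0, 2.792]
contact_force: [-0.6, 0.2, 4.1]
opening: 0.0392
grip_force: 20.0
```

Collar gripped at 40 mm. Lift straight up 100 mm.

Request:
carry_out(deltas=[[0,0,-0.2,0,0,0,0],[0,0,-0.3,0,0,0,0],[0,0,-0.4,0,0,0,0],[0,0,-0.5,0,0,0,0],[0,0,-0.6,0,0,0,0],[0,0,-0.6,0,0,0,0],[0,0,-0.6,0,0,0,0],[0,0,-0.6,0,0,0,0]])

```text
time: 15.73
tool_pos: [0.5871, 0.1776, 0.1465]
tool_rot: [3.141, 0.0, 2.792]
contact_force: [0.2, -0.1, -1.3]
opening: 0.039
grip_force: 20.0
```

Request:
carry_out(deltas=[[0,0,-0.8,0,0,0,0],[0,0,-1.0,0,0,0,0],[0,0,-1.0,0,0,0,0],[0,0,-1.0,0,0,0,0],[0,0,-1.0,0,0,0,0],[0,0,-0.8,0,0,0,0],[0,0,-0.4,0,0,0,0],[0,0,-0.2,0,0,0,0]])

```text
time: 16.4
tool_pos: [0.5873, 0.1776, 0.2087]
tool_rot: [3.141, 0.001, 2.792]
contact_force: [0.4, -0.0, -1.7]
opening: 0.0392
grip_force: 20.0
```

Request:
carry_out(deltas=[[0,0,0,0,0,0,0],[0,0,0,0,0,0,0],[0,0,0,0,0,0,0],[0,0,0,0,0,0,0],[0,0,0,0,0,0,0],[0,0,0,0,0,0,0],[0,0,0,0,0,0,0],[0,0,0,0,0,0,0]])

```text
time: 17.07
tool_pos: [0.587, 0.1776, 0.2076]
tool_rot: [3.142, -0.0, 2.792]
contact_force: [0.9, -0.2, -1.6]
opening: 0.0389
grip_force: 20.0
```

```bash
python3 - <<'E'
from h import *
s=robot.observe();print(s['tool_pos'],s['contact_force'],s['opening'],s['grip_force'])
d=grab('scene');cv2.imwrite('pics/s6.png',cv2.resize(d['image'][190:340,310:450],None,fx=4,fy=4,interpolation=cv2.INTER_CUBIC))
E
```

```text
[0.58699861 0.17758002 0.20756183] [ 0.88129444 -0.20698367 -1.5688099 ] 0.03891862151471525 19.999734847806394
```

View pics/s6.png

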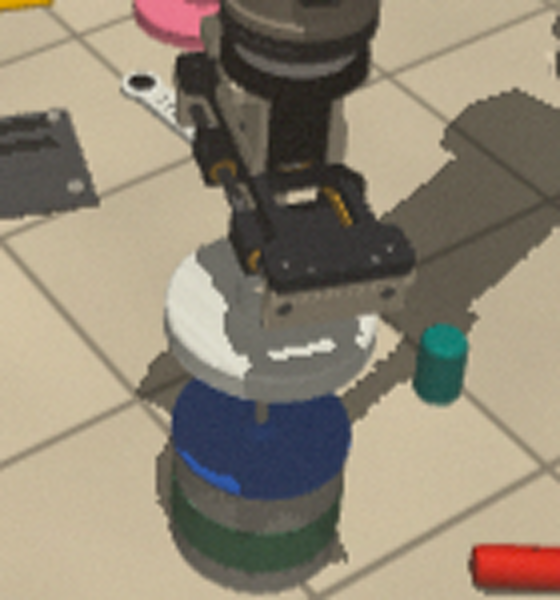

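The cover is held level (crop 270,320), its skirt at about z 0.18. The blue lid is seated on the canister (crop 260,440). Handing in.

```bash
python3 -c "
from cell import robot
print(robot.hand_in())"
```

```text
the job is handed in; nothing more can be done
None
```

I've handed the job in: the blue inner lid is seated on the canister, and the gripper holds the dust cover level about 30 mm above the knob top. The hand-in returned no verdict, so I have only my own measurements and last picture to go by.

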